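# Make up two welding kits

## Task

Make up the two kits for the welding station: put the steel sleeve and the brass cap in the blue tray, and the aluminium bracket, the copper block and the white insulator in the red tray, each part set down without dropping it, upright and flat on the floor of a pocket of its own. Leave the black plug in its pocket of the blue tray and the green insulator standing where it is on the bench.

Things in the scene. Friction and masses are not known exactly. Their poses are not given: they have to be found in the camera images.
- tray_blue: Blue plastic kit tray, fixed to the bench: outside 72 (x) by 204 (y) by 11 high, its floor 4 thick, rim 7 above the floor. Two low white ridges (4 thick, 6 above the floor) split it along its y into three pockets, each 64 (x) by 62 (y) clear, centred at y = -66.7, 0 and +66.7 in the tray's frame (x = 0). (Sizes in mm.) Origin: centre of the underside, on the bench; z up. The black plug already stands in its pocket at y = -66.7; the other two are empty.
- tray_red: Red plastic kit tray, fixed to the bench: outside 72 (x) by 204 (y) by 11 high, its floor 4 thick, rim 7 above the floor. Two low white ridges (4 thick, 6 above the floor) split it along its y into three pockets, each 64 (x) by 62 (y) clear, centred at y = -66.7, 0 and +66.7 in the tray's frame (x = 0). (Sizes in mm.) Origin: centre of the underside, on the bench; z up. All three pockets are empty.
- sleeve: Bare steel sleeve: an open tube standing on end, 40 outside diameter, 29 bore, 48 tall, about 200 g. (Sizes in mm.) Origin: centre of its underside; z up its axis.
- cap: Brass cap: a round foot 40 in diameter and 8 thick with a solid round neck, 26 in diameter, above it; 42 tall in all, about 240 g; grip the neck. (Sizes in mm.) Origin: centre of its underside; z up.
- block: Copper terminal block: solid, 44 (x) by 30 (y) by 42 tall, two small dark spots on top, about 420 g. (Sizes in mm.) Origin: centre of its underside; z up.
- bracket: Aluminium bracket like a T upside down: foot 44 (x) by 36 (y) by 8 thick, with an upright web 12 thick (x) and 36 long (y) along its middle; 46 tall in all, about 80 g; grip the web across its 12. (Sizes in mm.) Origin: centre of its underside; z up.
- insulator: White plastic insulator: a cylinder 36 in diameter, 44 tall, with thin grey rings and a steel dot on top, about 55 g. (Sizes in mm.) Origin: centre of its underside; z up.
- spare: Green plastic insulator, otherwise the same as the white one: 36 in diameter, 44 tall. Belongs to no kit: it stays standing where it is. (Sizes in mm.) Origin: centre of its underside; z up.
- plug: Black plastic plug, 36 in diameter to a height of 30, then a 20 stub to 40. It stands already in the blue tray and stays there. (Sizes in mm.) Origin: centre of its underside; z up.
Mind the look-alikes: they are no part of the job. What is shaped like the spare but purple is not meant. There is more than one size of the block; the job needs the larger.

How it is judged:
By the outcome, as a careful person would: the job done as asked, in the order asked, and still so for the second after the job is handed in, with the robot touching nothing.
It also fails if it takes over 109 s, if anything falls off the work surface, if the arm or the gripper's body presses on something with over 40 N, if the wrist force passes 120 N, or if a joint passes its speed limit or range.

## Robot

A 7-joint arm with a two-finger parallel gripper is mounted at the origin on the work surface. World frame = base frame: x ahead of the robot, y to its left, z up, the work surface at z = 0. Lengths are in m, angles in rad, forces in N, time in s.
With the tool pointing down it reaches from about 0.425 to 0.925 m from the base axis. Payload 6.8 kg.
Tool frame: the origin (TCP) lies at the very end of the fingers, on their centre line; the grasp point (between the pads) lies 19 mm behind it; z points along the fingers, y is the line along which they close (so a half turn about z gives the same grasp; the last joint's range is limited). The gripper opens to 85 mm and grips with 20 to 120 N. Pads are 22 mm wide; open, the fingers measure 114 mm over their backs; the gripper's body (76 mm by 85 mm) begins 54 mm behind the grasp point. The pads swing forward as they close: fully open they stand 13 mm farther back than shut.
Start: joints at [-1.298, 0.477, 0.022, 1.555, -0.011, 1.109, -0.083], TCP at [0.251, 0.627, 0.231] pointing down, gripper open.
Joint ranges: [-2.96, 2.96], [-0.34, 2.1], [-1.41, 1.46], [0.24, 2.44], [-1.37, 4.51], [0.17, 1.92], [-2.96, 2.96]. Speed limits (rad/s): [2.39, 2.39, 3.14, 3.14, 3.14, 3.14, 3.14].

## Interface

Orientations are given as a unit quaternion [w, x, y, z].
In Python, from station import telemetry, viewer, job, search_frame, cut_out gives the robot as it stands. The module is installed in compiled form; this text tells all that it offers.
- The arm moves only by the shell command python3 -m crank 'ROWS' [FORCE]. ROWS is JSON, a list of rows, each an object with "delta_rot": the turn, a rotation vector about the tool's x, y, z in degrees, a list of three; "xyz": the shift along the tool's x, y, z in m, a list of three; "fingers": the gripper command: -1 is fully open, 1 is shut, values between are in proportion. In form: [{"delta_rot": [ax, ay, az], "xyz": [dx, dy, dz], "fingers": fingers}, ...]. A call has 1 to 10 rows; each row is the pose to reach, as a shift and turn from the pose commanded when the call began, along the tool's axes at that moment; what a row does not reach only later rows make up. A row lasts 1/10 s, in which the tool goes at most 50 mm and 8.59 degrees, less where a joint would pass 70% of its speed; a pose out of reach is approached as far as the arm can. A call with a gripper value outside its range is refused whole. The fingers move at their own pace and stop on an object; FORCE is the grip in N (left out, the last holds). Time passes only in rows, so rows that repeat a pose let the fingers close. It gives the time, the measured TCP pose, the force, the opening and the grip force at its end, in the units of the state.
- telemetry.get_obs(): the state, without advancing time (a new reading comes with each control period).
- viewer.read_camera(name): name is "scene" or "side" or "wrist"; returns a dict with "img" (384x512x3 uint8, red, green, blue), "fx", "fy", "cx", "cy" (pixels), "origin" and "rotation" of the camera in the world. Camera axes: x right, y up, looking along -z (the intrinsics and any distortion apply to the point x, -y, -z); pixel columns grow to the right and rows downward; lengths in m; the calibration is good to about 2 mm. A picture is of the moment at which its call begins. There is no depth.
- job.hand_in(): hands the job in; it is judged then, once.
Trained networks look in the newest picture that a camera, given by its name, has taken for a name from the list of things; names that differ only in an ending like _2 or _b are one class to them, and where a whole thing is asked for, a point or a joint stands for the part that bears it (a point fixed in the world has none). Each returns a list of dicts, best first, with "score" (0 to 1); they miss things now and then, are a little off and sometimes report something else, mostly with a low value. They report only what shows in the picture. A call takes as long as a camera call. They do not tell look-alikes from the thing itself.
- search_frame(camera, thing): "pixel" ([column, row] in pixels, amid what is visible of it).
- cut_out(camera, thing): "pixels" (384x512 bool, what is visible of it) and "pixel" ([column, row] in pixels, amid what is visible of it).
The state is a dict: "t": time; "q": joint angles; "joint_vel": joint speeds; "joint_torque": joint torques, N m; "eef_pos": TCP position; "tool_rot": TCP orientation; "contact_force": force on the tool from outside, world axes, zero at the start; "torque": the same for the moment, N m; "gripper_width": opening from 0.0 (shut) to 1.0 (fully open); "grasp_force": force on a finger pad.
Only numpy, scipy, OpenCV 4.12 (cv2) and the standard library are available. Lean on these libraries where they do the work, as an engineer would, in place of code of your own. Each camera call takes 0.05 s, during which the arm holds its last target. There are 200 camera calls.

## Working session

There is one attempt and no reset: what is moved stays moved. The work goes in short steps, Python scripts to look and compute and a shell command to move; the robot and the scene stay as the last step left them, time stands still between calls to the robot, and variables do not carry over. Pictures are saved under pics/ and viewed, at most 15 in all, crops included, and the job is handed in when it is done.

```bash
mkdir -p pics; cat > h.py <<'E'
import numpy as np, cv2
from station import telemetry, viewer, job, search_frame, cut_out
def snap(n,f=None):
    c=viewer.read_camera(n)
    if f: cv2.imwrite('pics/'+f,cv2.cvtColor(c['img'],cv2.COLOR_RGB2BGR))
    return c
def ray(c,px):
    d=np.array([(px[0]-c['cx'])/c['fx'],-(px[1]-c['cy'])/c['fy'],-1.0])
    return np.array(c['origin']),np.array(c['rotation'])@d
def at(c,px,z):
    o,d=ray(c,px); return o+d*(z-o[2])/d[2]
def proj(c,p):
    v=np.array(c['rotation']).T@(np.array(p)-np.array(c['origin']))
    return np.array([c['cx']+c['fx']*v[0]/-v[2],c['cy']-c['fy']*v[1]/-v[2]])
E
python3 - <<'E'
from h import *
np.set_printoptions(precision=3,suppress=True)
for n in ['scene','side','wrist']:
    c=snap(n,n+'0.png'); print(n,{k:v for k,v in c.items() if k!='img'})
    for t,z in dict(tray_blue=.007,tray_red=.007,sleeve=.024,cap=.02,block=.021,bracket=.02,insulator=.022,spare=.022,plug=.02).items():
        print(t,[(round(r['score'],2),np.round(r['pixel']),at(c,r['pixel'],z)[:2]) for r in search_frame(n,t) if r['score']>.25])
s=telemetry.get_obs();print(s)
E
```

```text
scene {'fx': 395.43840013563425, 'fy': 395.43840013563425, 'cx': 255.61790836298917, 'cy': 197.26194817678788, 'origin': array([ 0.937, -0.229,  0.734]), 'rotation': array([0.827, 0.263, 0.147, 0.475])}Traceback (most recent call last):
  File "<stdin>", line 6, in <module>
  File "h.py", line 11, in at
    o,d=ray(c,px); return o+d*(z-o[2])/d[2]
        ~~~^^^^^^
  File "h.py", line 9, in ray
    return np.array(c['origin']),np.array(c['rotation'])@d
                                 ~~~~~~~~~~~~~~~~~~~~~~~^~
ValueError: matmul: Input operand 1 has a mismatch in its core dimension 0, with gufunc signature (n?,k),(k,m?)->(n?,m?) (size 3 is different from 4)
```

```bash
python3 - <<'E'
s=open('h.py').read()
s=s.replace("    if f:","    q=c['rotation']; c['rotation']=Rotation.from_quat([q[1],q[2],q[3],q[0]]).as_matrix()\n    if f:").replace("import numpy","from scipy.spatial.transform import Rotation\nimport numpy",1)
open('h.py','w').write(s)
E
python3 - <<'E'
from h import *
np.set_printoptions(precision=3,suppress=True)
for n in ['scene','side','wrist']:
    c=snap(n,n+'0.png'); print(n,{k:v for k,v in c.items() if k!='img'})
    for t,z in dict(tray_blue=.007,tray_red=.007,sleeve=.024,cap=.02,block=.021,bracket=.02,insulator=.022,spare=.022,plug=.02).items():
        print(t,[(round(r['score'],2),np.round(r['pixel']),at(c,r['pixel'],z)[:2]) for r in search_frame(n,t) if r['score']>.25])
s=telemetry.get_obs();print(s)
E
```

```text
scene {'fx': 395.43840013563425, 'fy': 395.43840013563425, 'cx': 255.61790836298917, 'cy': 197.26194817678788, 'origin': array([ 0.937, -0.229,  0.734]), 'rotation': array([[ 0.505, -0.708,  0.493],
       [ 0.863,  0.41 , -0.295],
       [ 0.007,  0.575,  0.818]])}
tray_blue [(0.72, array([337., 212.]), array([0.621, 0.168]))]
tray_red [(0.84, array([203., 293.]), array([ 0.642, -0.167]))]
sleeve [(0.96, array([252., 172.]), array([0.445, 0.056]))]
cap [(0.81, array([108., 244.]), array([ 0.457, -0.289]))]
block [(0.96, array([209., 192.]), array([ 0.442, -0.053])), (0.52, array([207., 162.]), array([ 0.363, -0.02 ]))]
bracket [(0.66, array([337., 148.]), array([0.479, 0.273]))]
insulator [(0.62, array([305., 170.]), array([0.498, 0.167]))]
spare [(0.96, array([174., 225.]), array([ 0.484, -0.157])), (0.96, array([142., 263.]), array([ 0.532, -0.245])), (0.69, array([310., 222.]), array([0.619, 0.095])), (0.61, array([212., 232.]), array([ 0.539, -0.095]))]
plug [(0.7, array([312., 220.]), array([0.617, 0.103]))]
side {'fx': 365.1126981223557, 'fy': 365.1126981223557, 'cx': 256.3142
[... 1094 characters left out ...]
.374]), 'rotation': array([[ 0.373, -0.891, -0.259],
       [ 0.928,  0.358,  0.106],
       [-0.002, -0.279,  0.96 ]])}
tray_blue []
tray_red []
sleeve []
cap []
block []
bracket []
insulator []
spare []
plug []
{'t': 1.6, 'q': array([-1.298,  0.477,  0.022,  1.555, -0.012,  1.109, -0.083]), 'joint_vel': array([-0.   , -0.   ,  0.   ,  0.001, -0.   ,  0.001, -0.001]), 'joint_torque': array([  0.   , -59.632,   1.607, -28.154,   0.012,   0.002,  -0.   ]), 'eef_pos': array([0.251, 0.627, 0.231]), 'tool_rot': array([-0.   ,  0.189,  0.982,  0.   ]), 'contact_force': array([0.303, 0.115, 0.143]), 'torque': array([ 0.021,  0.012, -0.002]), 'grasp_force': 0.0, 'gripper_width': 1.0011685670865065}
```

View pics/scene0.png

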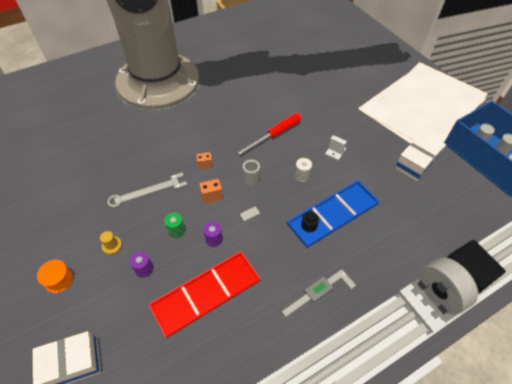

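View pics/side0.png

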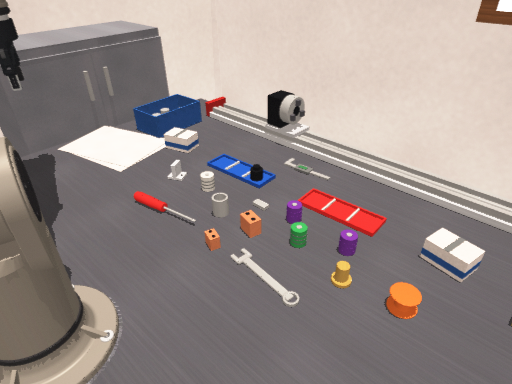

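View pics/wrist0.png

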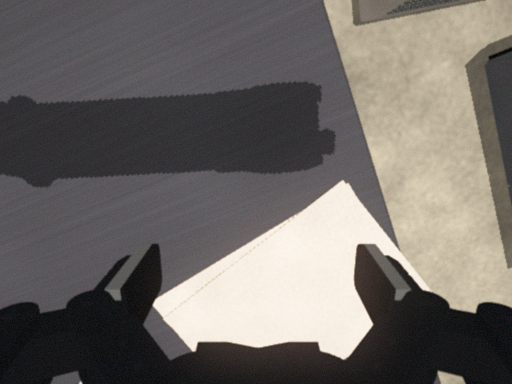

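```bash
python3 - <<'E'
s=open('h.py').read()
s+='''
def plan(p,psi=None):
    "delta in tool axes to world TCP p and tool-x angle psi (deg)"
    s=telemetry.get_obs(); q=s['tool_rot']; R=Rotation.from_quat([q[1],q[2],q[3],q[0]]).as_matrix()
    d=R.T@(np.array(p)-s['eef_pos']); cur=np.degrees(np.arctan2(R[1,0],R[0,0]))
    t=0 if psi is None else (cur-psi+180)%360-180
    print('t',round(s['t'],2),'tcp',np.round(s['eef_pos'],4),'psi',round(cur,1),'az',round(np.degrees(np.arctan2(s['eef_pos'][1],s['eef_pos'][0])),1),'-> xyz',np.round(d,4),'turn z',round(t,1),'tilt',np.round(R[2,:2],3))
'''
open('h.py','w').write(s)
E
python3 - <<'E'
from h import *
np.set_printoptions(precision=3,suppress=True)
C={n:snap(n) for n in ['scene','side']}
for t in ['tray_blue','tray_red']:
    for n,c in C.items():
        r=cut_out(n,t)[0]; m=r['pixels'].astype(np.uint8)
        cs=cv2.findContours(m,0,1)[0]; k=max(cs,key=len)[:,0,:]
        for z in (.011,.0055):
            P=np.array([at(c,p+0.0,z)[:2] for p in k]).astype(np.float32)
            print(t,n,z,round(r['score'],2),cv2.minAreaRect(P*1000))
for t,z in dict(sleeve=.024,cap=.02,block=.021,bracket=.02,insulator=.022,spare=.022).items():
    R=[search_frame(n,t)[0] for n in C]
    (o1,d1),(o2,d2)=[ray(c,r['pixel']) for c,r in zip(C.values(),R)]
    a,b=np.linalg.lstsq(np.c_[d1,-d2],o2-o1,rcond=None)[0]
    print(t,(o1+a*d1+o2+b*d2)/2,'gap',np.linalg.norm(o1+a*d1-o2-b*d2))
plan([.445,.10,.23],90)
E
```

```text
tray_blue scene 0.011 0.63 ((619.8604736328125, 160.08514404296875), (77.4316635131836, 209.98487854003906), 3.0462160110473633)
tray_blue scene 0.0055 0.63 ((617.4501953125, 163.0463409423828), (78.02079010009766, 211.58248901367188), 3.0462026596069336)
tray_blue side 0.011 0.72 ((504.0431823730469, 176.02012634277344), (106.2532958984375, 35.47798538208008), 50.41481018066406)
tray_blue side 0.0055 0.72 ((509.51519775390625, 183.1833953857422), (107.3589859008789, 35.84715270996094), 50.41482162475586)
tray_red scene 0.011 0.92 ((644.134521484375, -162.45486450195312), (76.79236602783203, 203.6346893310547), 2.94352650642395)
tray_red scene 0.0055 0.92 ((641.9091186523438, -161.9475860595703), (77.3766860961914, 205.18402099609375), 2.9434876441955566)
tray_red side 0.011 0.65 ((632.2811889648438, -165.70541381835938), (82.9034652709961, 205.32008361816406), 2.9516069889068604)
tray_red side 0.0055 0.65 ((639.0875854492188, -162.09817504882812), (83.76618957519531, 207.45663452148438), 2.9515912532806396)Traceback (most recent call last):
  File "<stdin>", line 12, in <module>
IndexError: list index out of range
```

```bash
python3 -c "
from h import *
plan([.52,.14,.29],93)"
```

```text
t 2.0 tcp [0.2509 0.6267 0.2313] psi 158.2 az 68.2 -> xyz [-0.4307 -0.3517 -0.0587] turn z 65.2 tilt [ 0. -0.]
```

```bash
python3 -m crank '[{"delta_rot":[0,0,65],"xyz":[-0.43,-0.35,-0.06],"fingers":-1},{"delta_rot":[0,0,65],"xyz":[-0.43,-0.35,-0.06],"fingers":-1},{"delta_rot":[0,0,65],"xyz":[-0.43,-0.35,-0.06],"fingers":-1},{"delta_rot":[0,0,65],"xyz":[-0.43,-0.35,-0.06],"fingers":-1},{"delta_rot":[0,0,65],"xyz":[-0.43,-0.35,-0.06],"fingers":-1},{"delta_rot":[0,0,65],"xyz":[-0.43,-0.35,-0.06],"fingers":-1},{"delta_rot":[0,0,65],"xyz":[-0.43,-0.35,-0.06],"fingers":-1},{"delta_rot":[0,0,65],"xyz":[-0.43,-0.35,-0.06],"fingers":-1},{"delta_rot":[0,0,65],"xyz":[-0.43,-0.35,-0.06],"fingers":-1},{"delta_rot":[0,0,65],"xyz":[-0.43,-0.35,-0.06],"fingers":-1}]' 60
python3 -c "
from h import *
plan([.52,.14,.29],93)"
```

```text
t: 3.0
eef_pos: [0.4928, 0.1903, 0.2857]
tool_rot: [-0.0, 0.687, 0.727, 0.001]
contact_force: [0.7, 0.7, 0.1]
gripper_width: 0.999
grasp_force: 0.0
t 3.0 tcp [0.4928 0.1903 0.2857] psi 93.2 az 21.1 -> xyz [-0.0517  0.0244 -0.0043] turn z 0.2 tilt [0.001 0.001]
```

```bash
python3 -m crank '[{"delta_rot":[0,0,0],"xyz":[-0.05,0.025,0],"fingers":-1},{"delta_rot":[0,0,0],"xyz":[-0.05,0.025,0],"fingers":-1},{"delta_rot":[0,0,0],"xyz":[-0.05,0.025,0],"fingers":-1},{"delta_rot":[0,0,0],"xyz":[-0.05,0.025,0],"fingers":-1}]'
python3 - <<'E'
from h import *
np.set_printoptions(precision=3,suppress=True)
c=snap('wrist','w1.png'); plan([.52,.14,.29])
for t,z in dict(tray_blue=.009,sleeve=.045,block=.03,bracket=.03,insulator=.035,plug=.035).items():
    for r in cut_out('wrist',t)[:2]:
        k=max(cv2.findContours(r['pixels'].astype(np.uint8),0,1)[0],key=len)[:,0,:]
        P=np.array([at(c,p+0.,z)[:2] for p in k]).astype(np.float32)
        a=cv2.minAreaRect(P*1000)
        print(t,round(r['score'],2),np.round(r['pixel']),at(c,r['pixel'],z)[:2],np.round(a[0]),np.round(a[1]),round(a[2],1))
E
```

```text
t: 3.4
eef_pos: [0.5193, 0.1449, 0.2849]
tool_rot: [-0.0, 0.687, 0.727, 0.0]
contact_force: [0.3, 0.9, -0.2]
gripper_width: 0.999
grasp_force: 0.0
t 3.45 tcp [0.519 0.145 0.285] psi 93.3 az 15.6 -> xyz [-0.005  0.001 -0.005] turn z 0 tilt [ 0.001 -0.001]
tray_blue 0.74 [333. 126.] [0.612 0.181] [615. 161.] [ 76. 204.] 3.3
sleeve 0.9 [193. 220.] [0.442 0.059] [444.  59.] [57. 39.] 65.0
sleeve 0.6 [325. 322.] [ 0.624 -0.082] [626. -88.] [ 70. 113.] 2.2
block 0.74 [194. 289.] [ 0.441 -0.049] [441. -47.] [70. 33.] 77.3
block 0.56 [128. 251.] [0.353 0.004] [354.   3.] [20.  8.] 47.8
bracket 0.57 [226.  41.] [0.477 0.27 ] [475. 270.] [36. 42.] 27.9
insulator 0.98 [239. 138.] [0.496 0.163] [492. 162.] [36. 38.] 3.2
plug 0.9 [326. 194.] [0.607 0.099] [612. 100.] [34. 44.] 31.2
```

View pics/w1.png

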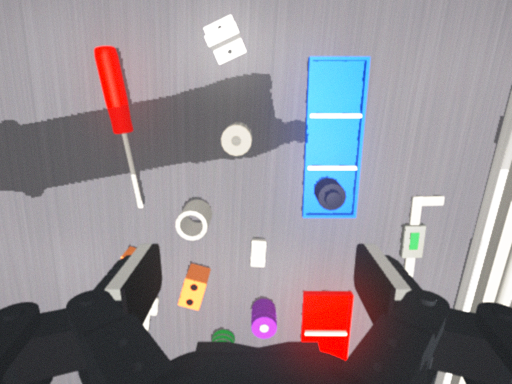

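```bash
cat > pic.json <<'E'
E
python3 - <<'E'
from h import *
c=snap('wrist'); A=lambda p,z:np.round(at(c,p,z)[:2],4)
print('sleeve',A((192.5,222.5),.048),'ins',A((237,139.5),.044),'block',A((193,292.5),.042),'plug',A((328,193),.040))
P=np.array([A(p,.011) for p in [(308,56),(368,57),(357,216.5),(303,217)]]);print(P,P.mean(0))
h=cv2.cvtColor(c['img'],cv2.COLOR_RGB2HSV); m=((h[...,0]>95)&(h[...,0]<118)&(h[...,1]>150)&(h[...,2]>120)).astype(np.uint8)
k=max(cv2.findContours(m,0,1)[0],key=cv2.contourArea)[:,0,:]
print(cv2.minAreaRect(np.array([at(c,p+0.,.011)[:2]*1000 for p in k]).astype(np.float32)))
plan([.443,.058,.10],93)
E
```

```text
sleeve [0.4427 0.0561] ins [0.4939 0.1618] block [ 0.4422 -0.0484] plug [0.6088 0.1015]
[[0.5724 0.2607]
 [0.6436 0.2635]
 [0.6591 0.062 ]
 [0.5858 0.0571]] [0.615225 0.160825]
((614.0836181640625, 161.02703857421875), (72.78453063964844, 201.43328857421875), 3.185961961746216)
t 3.8 tcp [0.5197 0.1441 0.2851] psi 93.2 az 15.5 -> xyz [-0.0816 -0.0814  0.1851] turn z 0.2 tilt [ 0. -0.]
```

```bash
python3 -m crank '[{"delta_rot":[0,0,0],"xyz":[-0.041,-0.041,0.08],"fingers":-0.6},{"delta_rot":[0,0,0],"xyz":[-0.082,-0.081,0.12],"fingers":-0.6},{"delta_rot":[0,0,0],"xyz":[-0.082,-0.081,0.175],"fingers":-0.6},{"delta_rot":[0,0,0],"xyz":[-0.082,-0.081,0.175],"fingers":-0.6},{"delta_rot":[0,0,0],"xyz":[-0.082,-0.081,0.175],"fingers":-0.6},{"delta_rot":[0,0,0],"xyz":[-0.082,-0.081,0.175],"fingers":-0.6},{"delta_rot":[0,0,0],"xyz":[-0.082,-0.081,0.175],"fingers":-0.6}]' 60
python3 - <<'E'
from h import *
c=snap('wrist','w2.png'); plan([.443,.057,.014],93.5)
for r in cut_out('wrist','sleeve')[:1]: print(r['pixel'],at(c,r['pixel'],.048)); 
print(proj(c,[.443,.057,.048]))
E
```

```text
t: 4.5
eef_pos: [0.4458, 0.0582, 0.1116]
tool_rot: [0.001, 0.687, 0.727, 0.001]
contact_force: [0.3, -0.1, 0.1]
gripper_width: 0.802
grasp_force: 0.0
t 4.55 tcp [0.4461 0.0585 0.1119] psi 93.2 az 7.5 -> xyz [-0.0014 -0.0036  0.0979] turn z -0.3 tilt [0.001 0.004]
[251.5, 208.6] [0.4417145  0.05464085 0.048     ]
[253.60018565 205.36772385]
```

View pics/w2.png

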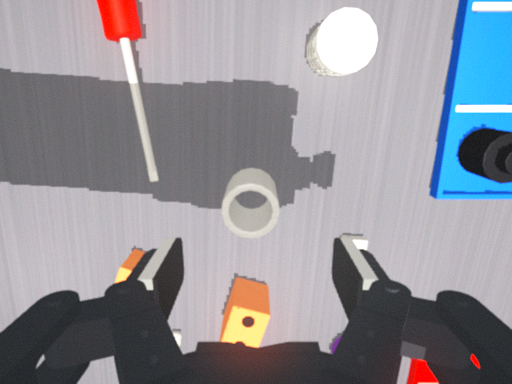

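```bash
python3 -m crank '[{"delta_rot":[0,0,0],"xyz":[-0.003,-0.004,0.05],"fingers":-0.6},{"delta_rot":[0,0,0],"xyz":[-0.003,-0.004,0.097],"fingers":-0.6},{"delta_rot":[0,0,0],"xyz":[-0.003,-0.004,0.097],"fingers":-0.6},{"delta_rot":[0,0,0],"xyz":[-0.003,-0.004,0.097],"fingers":-0.6},{"delta_rot":[0,0,0],"xyz":[-0.003,-0.004,0.097],"fingers":1},{"delta_rot":[0,0,0],"xyz":[-0.003,-0.004,0.097],"fingers":1},{"delta_rot":[0,0,0],"xyz":[-0.003,-0.004,0.097],"fingers":1},{"delta_rot":[0,0,0],"xyz":[-0.003,-0.004,0.097],"fingers":1},{"delta_rot":[0,0,0],"xyz":[-0.003,-0.004,0.097],"fingers":1},{"delta_rot":[0,0,0],"xyz":[-0.003,-0.004,0.097],"fingers":1}]' 60
python3 -c "
from h import *
plan([.6104,.2276,.08],93.5)"
```

```text
t: 5.6
eef_pos: [0.4418, 0.0547, 0.0159]
tool_rot: [0.001, 0.687, 0.727, 0.003]
contact_force: [-2.7, -0.0, 14.8]
gripper_width: 0.456
grasp_force: 58.5
t 5.6 tcp [0.4418 0.0547 0.0159] psi 93.2 az 7.1 -> xyz [ 0.1633  0.1783 -0.0629] turn z -0.3 tilt [0.002 0.005]
```

```bash
python3 -m crank '[{"delta_rot":[0,0,0],"xyz":[0,0,-0.04],"fingers":1},{"delta_rot":[0,0,0],"xyz":[0.01,0.01,-0.08],"fingers":1},{"delta_rot":[0,0,0],"xyz":[0.163,0.178,-0.08],"fingers":1},{"delta_rot":[0,0,0],"xyz":[0.163,0.178,-0.08],"fingers":1},{"delta_rot":[0,0,0],"xyz":[0.163,0.178,-0.08],"fingers":1},{"delta_rot":[0,0,0],"xyz":[0.163,0.178,-0.08],"fingers":1},{"delta_rot":[0,0,0],"xyz":[0.163,0.178,-0.08],"fingers":1},{"delta_rot":[0,0,0],"xyz":[0.163,0.178,-0.08],"fingers":1},{"delta_rot":[0,0,0],"xyz":[0.163,0.178,-0.08],"fingers":1},{"delta_rot":[0,0,0],"xyz":[0.163,0.178,-0.08],"fingers":1}]'
python3 -c "
from h import *
c=snap('wrist','w3.png')
plan([.6104,.2276,.020],93.5)
for p in (([.6104,.2276,.004]),[.6145,.161,.004],[.5725,.2626,.011],[.6443,.267,.011]): print(proj(c,p))"
```

```text
t: 6.6
eef_pos: [0.6077, 0.2252, 0.0939]
tool_rot: [0.0, 0.688, 0.726, -0.0]
contact_force: [-0.2, -0.7, -2.3]
gripper_width: 0.452
grasp_force: 61.5
t 6.65 tcp [0.6076 0.2251 0.0938] psi 93.1 az 20.3 -> xyz [0.0024 0.0029 0.0738] turn z -0.4 tilt [-0. -0.]
[262.01032827 189.32051542]
[262.39451725 269.46887179]
[210.13765065 140.71491289]
[314.53071914 139.87235455]
```

View pics/w3.png

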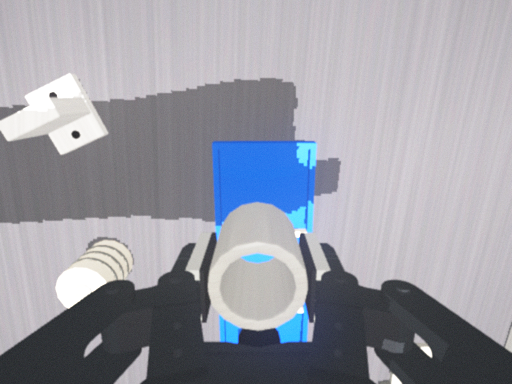

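```bash
python3 -m crank '[{"delta_rot":[0,0,0],"xyz":[0.001,0.004,0.03],"fingers":1},{"delta_rot":[0,0,0],"xyz":[0.001,0.004,0.06],"fingers":1},{"delta_rot":[0,0,0],"xyz":[0.001,0.004,0.068],"fingers":1},{"delta_rot":[0,0,0],"xyz":[0.001,0.004,0.072],"fingers":1},{"delta_rot":[0,0,0],"xyz":[0.001,0.004,0.074],"fingers":1},{"delta_rot":[0,0,0],"xyz":[0.001,0.004,0.074],"fingers":1}]'
```

```text
t: 7.25
eef_pos: [0.6131, 0.2276, 0.0204]
tool_rot: [0.0, 0.687, 0.726, 0.001]
contact_force: [0.3, -0.9, -2.0]
gripper_width: 0.453
grasp_force: 61.7
```

```bash
python3 -m crank '[{"delta_rot":[0,0,0],"xyz":[0,0,0.001],"fingers":1},{"delta_rot":[0,0,0],"xyz":[0,0,0.001],"fingers":1},{"delta_rot":[0,0,0],"xyz":[0,0,0.001],"fingers":1}]'
python3 -m crank '[{"delta_rot":[0,0,0],"xyz":[0,0,0.001],"fingers":1},{"delta_rot":[0,0,0],"xyz":[0,0,0.001],"fingers":1}]'
```

```text
t: 7.55
eef_pos: [0.6134, 0.2279, 0.0201]
tool_rot: [0.0, 0.687, 0.726, 0.001]
contact_force: [-2.5, -0.5, 6.5]
gripper_width: 0.451
grasp_force: 62.4
t: 7.75
eef_pos: [0.6134, 0.2279, 0.02]
tool_rot: [0.0, 0.687, 0.726, 0.001]
contact_force: [-5.8, -2.2, 14.8]
gripper_width: 0.454
grasp_force: 63.2
```

```bash
python3 -m crank '[{"delta_rot":[0,0,0],"xyz":[0,0,-0.001],"fingers":-0.4},{"delta_rot":[0,0,0],"xyz":[0,0,-0.001],"fingers":-0.4},{"delta_rot":[0,0,0],"xyz":[0,0,-0.001],"fingers":-0.4},{"delta_rot":[0,0,0],"xyz":[0,0,-0.001],"fingers":-0.4},{"delta_rot":[0,0,0],"xyz":[0,0,-0.04],"fingers":-0.4},{"delta_rot":[0,0,0],"xyz":[0,0,-0.09],"fingers":-0.4},{"delta_rot":[0,0,0],"xyz":[0,0,-0.12],"fingers":-0.4}]'
python3 -c "
from h import *
plan([.45,-.24,.23],93)"
```

```text
t: 8.45
eef_pos: [0.6137, 0.2279, 0.1403]
tool_rot: [0.001, 0.687, 0.726, 0.001]
contact_force: [0.6, -0.3, -0.1]
gripper_width: 0.704
grasp_force: 0.0
t 8.45 tcp [0.6137 0.2279 0.1403] psi 93.2 az 20.4 -> xyz [-0.458  -0.1889 -0.0907] turn z 0.2 tilt [0.001 0.003]
```

```bash
python3 -m crank '[{"delta_rot":[0,0,0],"xyz":[-0.405,-0.133,-0.12],"fingers":-0.6},{"delta_rot":[0,0,0],"xyz":[-0.405,-0.133,-0.12],"fingers":-0.6},{"delta_rot":[0,0,0],"xyz":[-0.405,-0.133,-0.12],"fingers":-0.6},{"delta_rot":[0,0,0],"xyz":[-0.405,-0.133,-0.12],"fingers":-0.6},{"delta_rot":[0,0,0],"xyz":[-0.405,-0.133,-0.12],"fingers":-0.6},{"delta_rot":[0,0,0],"xyz":[-0.405,-0.133,-0.12],"fingers":-0.6},{"delta_rot":[0,0,0],"xyz":[-0.405,-0.133,-0.12],"fingers":-0.6},{"delta_rot":[0,0,0],"xyz":[-0.405,-0.133,-0.12],"fingers":-0.6},{"delta_rot":[0,0,0],"xyz":[-0.405,-0.133,-0.12],"fingers":-0.6},{"delta_rot":[0,0,0],"xyz":[-0.405,-0.133,-0.12],"fingers":-0.6}]'
python3 -m crank '[{"delta_rot":[0,0,0],"xyz":[0,0,0],"fingers":-0.6},{"delta_rot":[0,0,0],"xyz":[0,0,0],"fingers":-0.6}]'
python3 - <<'E'
from h import *
np.set_printoptions(precision=4,suppress=True)
c=snap('wrist','w4.png'); plan([.445,-.285,.12],93)
for t,z in dict(cap=.042,spare=.044,block=.042).items():
    print(t,[(round(r['score'],2),np.round(r['pixel']),at(c,r['pixel'],z)[:2]) for r in search_frame('wrist',t)[:3]])
h=cv2.cvtColor(c['img'],cv2.COLOR_RGB2HSV); m=(((h[...,0]<4)|(h[...,0]>176))&(h[...,1]>170)&(h[...,2]>100)).astype(np.uint8)
k=max(cv2.findContours(m,0,1)[0],key=cv2.contourArea)[:,0,:]
print(cv2.minAreaRect(np.array([at(c,p+0.,.011)[:2]*1000 for p in k]).astype(np.float32)))
E
```

```text
t: 9.45
eef_pos: [0.5003, -0.1912, 0.2592]
tool_rot: [0.002, 0.691, 0.723, 0.0]
contact_force: [-0.3, 0.5, -1.0]
gripper_width: 0.797
grasp_force: 0.0
t: 9.65
eef_pos: [0.5022, -0.1827, 0.2566]
tool_rot: [-0.0, 0.687, 0.727, 0.0]
contact_force: [-1.1, 0.6, -0.1]
gripper_width: 0.801
grasp_force: 0.0
t 9.7 tcp [ 0.5023 -0.1824  0.2565] psi 93.3 az -20.0 -> xyz [-0.0992 -0.0631  0.1365] turn z 0.3 tilt [ 0.001 -0.001]
cap [(0.67, array([213., 236.]), array([ 0.4534, -0.2773]))]
spare [(0.96, array([301.,  81.]), array([ 0.542 , -0.0971])), (0.64, array([242., 132.]), array([ 0.483 , -0.1526]))]
block [(0.95, array([117.,   4.]), array([ 0.356 , -0.0363])), (0.86, array([206.,  28.]), array([ 0.443 , -0.0521]))]
((638.0347900390625, -163.7034912109375), (74.31216430664062, 202.94090270996094), 2.75317120552063)
```

View pics/w4.png

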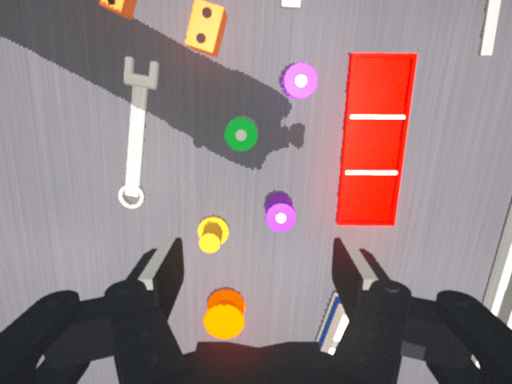

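```bash
python3 - <<'E'
from h import *
c=snap('wrist'); A=lambda p,z:np.round(at(c,p,z)[:2],4)
print(A((209,243),.042),A((213,231.5),.008),'spare',A((241,134.5),.044))
P=np.array([A(p,.011) for p in [(350,54),(416,54),(395,224),(337,224)]]);print(P,P.mean(0))
plan([.4525,-.283,.10],93)
E
```

```text
[ 0.4493 -0.2869] [ 0.4496 -0.2868] spare [ 0.4822 -0.1557]
[[ 0.597  -0.0647]
 [ 0.6696 -0.0606]
 [ 0.6816 -0.2618]
 [ 0.6078 -0.2661]] [ 0.639  -0.1633]
t 9.9 tcp [ 0.5023 -0.1829  0.2567] psi 93.3 az -20.0 -> xyz [-0.0971 -0.0553  0.1568] turn z 0.3 tilt [ 0.    -0.001]
```

```bash
python3 -m crank '[{"delta_rot":[0,0,0],"xyz":[-0.05,-0.03,0.05],"fingers":-0.4},{"delta_rot":[0,0,0],"xyz":[-0.101,-0.058,0.10],"fingers":-0.4},{"delta_rot":[0,0,0],"xyz":[-0.101,-0.058,0.15],"fingers":-0.4},{"delta_rot":[0,0,0],"xyz":[-0.101,-0.058,0.15],"fingers":-0.4},{"delta_rot":[0,0,0],"xyz":[-0.101,-0.058,0.15],"fingers":-0.4},{"delta_rot":[0,0,0],"xyz":[-0.101,-0.058,0.15],"fingers":-0.4},{"delta_rot":[0,0,0],"xyz":[-0.101,-0.058,0.15],"fingers":-0.4}]'
python3 - <<'E'
from h import *
c=snap('wrist','w5.png'); plan([.4495,-.287,.016],93)
h=cv2.cvtColor(c['img'],cv2.COLOR_RGB2HSV); r=cut_out('wrist','cap')
for q in r[:1]:
    k=q['pixels']; ys,xs=np.where(k); print(q['score'],q['pixel'],xs.min(),xs.max(),ys.min(),ys.max())
print('exp top',proj(c,[.4495,-.287,.042]),'foot',proj(c,[.4495,-.287,.008]))
E
```

```text
t: 10.6
eef_pos: [0.4517, -0.2876, 0.1087]
tool_rot: [0.001, 0.687, 0.727, 0.001]
contact_force: [-0.1, 0.3, -0.1]
gripper_width: 0.699
grasp_force: 0.0
t 10.65 tcp [ 0.4519 -0.2875  0.1089] psi 93.3 az -32.5 -> xyz [ 0.0007 -0.0027  0.0929] turn z 0.3 tilt [-0.001  0.003]
0.86 [253.3, 191.2] 231 280 161 217
exp top [254.59737795 201.21823156] foot [254.89322564 187.33170117]
```

View pics/w5.png

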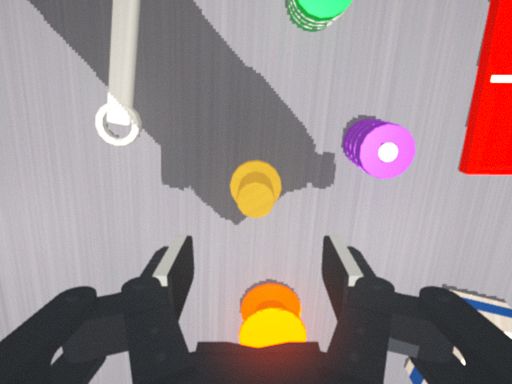

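```bash
python3 -m crank '[{"delta_rot":[0,0,0],"xyz":[0.002,-0.001,0.05],"fingers":-0.4},{"delta_rot":[0,0,0],"xyz":[0.002,-0.001,0.092],"fingers":-0.4},{"delta_rot":[0,0,0],"xyz":[0.002,-0.001,0.092],"fingers":-0.4},{"delta_rot":[0,0,0],"xyz":[0.002,-0.001,0.092],"fingers":-0.4},{"delta_rot":[0,0,0],"xyz":[0.002,-0.001,0.092],"fingers":1},{"delta_rot":[0,0,0],"xyz":[0.002,-0.001,0.092],"fingers":1},{"delta_rot":[0,0,0],"xyz":[0.002,-0.001,0.092],"fingers":1},{"delta_rot":[0,0,0],"xyz":[0.002,-0.001,0.092],"fingers":1},{"delta_rot":[0,0,0],"xyz":[0.002,-0.001,0.092],"fingers":1},{"delta_rot":[0,0,0],"xyz":[0.002,-0.001,0.092],"fingers":1}]'
python3 -c "
from h import *
plan([.6155,.1605,.12],93.5)"
```

```text
t: 11.7
eef_pos: [0.4502, -0.2867, 0.0173]
tool_rot: [0.002, 0.687, 0.726, 0.001]
contact_force: [-0.5, 1.3, 9.7]
gripper_width: 0.285
grasp_force: 58.3
t 11.7 tcp [ 0.4502 -0.2867  0.0173] psi 93.2 az -32.5 -> xyz [ 0.4373  0.1903 -0.1025] turn z -0.3 tilt [-0.001  0.004]
```

```bash
python3 -m crank '[{"delta_rot":[0,0,0],"xyz":[0,0,-0.05],"fingers":1},{"delta_rot":[0,0,0],"xyz":[0.02,0.01,-0.09],"fingers":1},{"delta_rot":[0,0,0],"xyz":[0.437,0.19,-0.1],"fingers":1},{"delta_rot":[0,0,0],"xyz":[0.437,0.19,-0.1],"fingers":1},{"delta_rot":[0,0,0],"xyz":[0.437,0.19,-0.1],"fingers":1},{"delta_rot":[0,0,0],"xyz":[0.437,0.19,-0.1],"fingers":1},{"delta_rot":[0,0,0],"xyz":[0.437,0.19,-0.1],"fingers":1},{"delta_rot":[0,0,0],"xyz":[0.437,0.19,-0.1],"fingers":1},{"delta_rot":[0,0,0],"xyz":[0.437,0.19,-0.1],"fingers":1},{"delta_rot":[0,0,0],"xyz":[0.437,0.19,-0.1],"fingers":1}]'
python3 -c "
from h import *
plan([.6155,.1605,.12],93.5)"
```

```text
t: 12.7
eef_pos: [0.5957, 0.112, 0.115]
tool_rot: [0.0, 0.687, 0.727, 0.001]
contact_force: [1.6, -1.0, -2.5]
gripper_width: 0.282
grasp_force: 60.0
t 12.7 tcp [0.5957 0.112  0.115 ] psi 93.2 az 10.7 -> xyz [ 0.0473  0.0224 -0.0049] turn z -0.3 tilt [0.001 0.001]
```

```bash
python3 -m crank '[{"delta_rot":[0,0,0],"xyz":[0.037,0.018,0],"fingers":1},{"delta_rot":[0,0,0],"xyz":[0.037,0.018,0],"fingers":1},{"delta_rot":[0,0,0],"xyz":[0.037,0.018,0.02],"fingers":1},{"delta_rot":[0,0,0],"xyz":[0.037,0.018,0.02],"fingers":1}]'
python3 -c "
from h import *
c=snap('wrist','w6.png')
plan([.6155,.1605,.0213],93.5)
for p in (([.6155,.1605,.004]),[.6115,.2265,.052],[.5735,.261,.011],[.6455,.2655,.011]): print(proj(c,p))"
```

```text
t: 13.1
eef_pos: [0.6094, 0.1477, 0.0926]
tool_rot: [-0.001, 0.687, 0.727, -0.002]
contact_force: [-1.0, -0.0, -1.8]
gripper_width: 0.28
grasp_force: 59.8
t 13.15 tcp [0.6101 0.1473 0.0936] psi 93.2 az 13.6 -> xyz [0.0129 0.0063 0.0722] turn z -0.3 tilt [-0.001 -0.002]
[267.81435226 176.43595099]
[270.56487238  77.63832078]
[210.87471111  18.49612698]
[327.32634945  17.41919705]
```

View pics/w6.png

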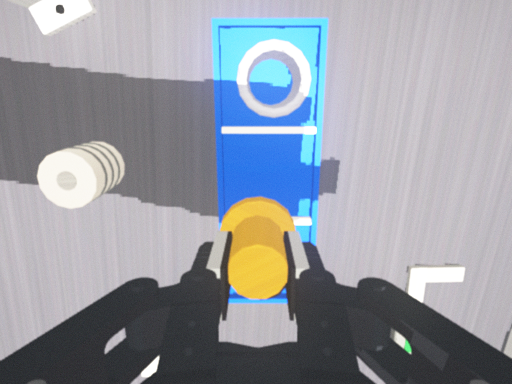

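```bash
python3 -m crank '[{"delta_rot":[0,0,0],"xyz":[0.013,0.006,0.01],"fingers":1},{"delta_rot":[0,0,0],"xyz":[0.013,0.006,0.04],"fingers":1},{"delta_rot":[0,0,0],"xyz":[0.013,0.006,0.06],"fingers":1},{"delta_rot":[0,0,0],"xyz":[0.013,0.006,0.069],"fingers":1},{"delta_rot":[0,0,0],"xyz":[0.013,0.006,0.072],"fingers":1},{"delta_rot":[0,0,0],"xyz":[0.013,0.006,0.072],"fingers":1}]'
python3 -c "
from h import *
plan([.6155,.1605,.0213],93.5)"
```

```text
t: 13.75
eef_pos: [0.6171, 0.1613, 0.0225]
tool_rot: [0.0, 0.687, 0.726, 0.0]
contact_force: [0.5, 0.2, -1.6]
gripper_width: 0.281
grasp_force: 60.2
t 13.75 tcp [0.6171 0.1613 0.0225] psi 93.2 az 14.7 -> xyz [-0.0008 -0.0016  0.0012] turn z -0.3 tilt [0.    0.001]
```

```bash
python3 -m crank '[{"delta_rot":[0,0,0],"xyz":[0,0,0.001],"fingers":1},{"delta_rot":[0,0,0],"xyz":[0,0,0.0015],"fingers":1},{"delta_rot":[0,0,0],"xyz":[0,0,0.0015],"fingers":1}]'
python3 -m crank '[{"delta_rot":[0,0,0],"xyz":[0,0,0.001],"fingers":1},{"delta_rot":[0,0,0],"xyz":[0,0,0.001],"fingers":1}]'
```

```text
t: 14.05
eef_pos: [0.6175, 0.1613, 0.0214]
tool_rot: [0.0, 0.687, 0.726, 0.001]
contact_force: [0.3, 0.4, 3.2]
gripper_width: 0.283
grasp_force: 60.5
t: 14.25
eef_pos: [0.6175, 0.1613, 0.0214]
tool_rot: [0.0, 0.687, 0.726, 0.001]
contact_force: [-3.7, 0.1, 11.4]
gripper_width: 0.283
grasp_force: 61.7
```

```bash
python3 -m crank '[{"delta_rot":[0,0,0],"xyz":[0,0,-0.001],"fingers":-0.3},{"delta_rot":[0,0,0],"xyz":[0,0,-0.001],"fingers":-0.3},{"delta_rot":[0,0,0],"xyz":[0,0,-0.001],"fingers":-0.3},{"delta_rot":[0,0,0],"xyz":[0,0,-0.001],"fingers":-0.3},{"delta_rot":[0,0,0],"xyz":[0,0,-0.04],"fingers":-0.3},{"delta_rot":[0,0,0],"xyz":[0,0,-0.09],"fingers":-0.3},{"delta_rot":[0,0,0],"xyz":[0,0,-0.12],"fingers":-0.3}]'
python3 -c "
from h import *
plan([.475,.268,.15],28)"
```

```text
t: 14.95
eef_pos: [0.6177, 0.1609, 0.1424]
tool_rot: [0.001, 0.687, 0.726, 0.001]
contact_force: [1.5, 0.1, 0.8]
gripper_width: 0.653
grasp_force: 0.0
t 14.95 tcp [0.6177 0.1609 0.1424] psi 93.2 az 14.6 -> xyz [ 0.1148 -0.1366 -0.0079] turn z 65.2 tilt [0.    0.003]
```

```bash
python3 -m crank '[{"delta_rot":[0,0,65],"xyz":[0.115,-0.137,0],"fingers":-0.3},{"delta_rot":[0,0,65],"xyz":[0.115,-0.137,0],"fingers":-0.3},{"delta_rot":[0,0,65],"xyz":[0.115,-0.137,0],"fingers":-0.3},{"delta_rot":[0,0,65],"xyz":[0.115,-0.137,0],"fingers":-0.3},{"delta_rot":[0,0,65],"xyz":[0.115,-0.137,0],"fingers":-0.3},{"delta_rot":[0,0,65],"xyz":[0.115,-0.137,0],"fingers":-0.3},{"delta_rot":[0,0,65],"xyz":[0.115,-0.137,0],"fingers":-0.3},{"delta_rot":[0,0,65],"xyz":[0.115,-0.137,0],"fingers":-0.3},{"delta_rot":[0,0,65],"xyz":[0.115,-0.137,0],"fingers":-0.3},{"delta_rot":[0,0,65],"xyz":[0.115,-0.137,0],"fingers":-0.3}]'
python3 - <<'E'
from h import *
c=snap('wrist','w7.png'); plan([.475,.268,.016],28)
for q in cut_out('wrist','bracket')[:1]: print(q['score'],q['pixel'],at(c,q['pixel'],.02))
print('exp top',proj(c,[.475,.268,.046]),'foot',proj(c,[.475,.268,.008]))
E
```

```text
t: 15.95
eef_pos: [0.4733, 0.2683, 0.1393]
tool_rot: [0.0, 0.97, 0.245, -0.0]
contact_force: [0.0, 0.4, 0.1]
gripper_width: 0.653
grasp_force: 0.0
t 16.0 tcp [0.4733 0.2682 0.1393] psi 28.3 az 29.5 -> xyz [0.0014 0.001  0.1233] turn z 0.3 tilt [-0.  0.]
0.62 [249.2, 177.0] [0.47425388 0.27585702 0.02      ]
exp top [258.091381  189.4189477] foot [257.96944117 177.03122631]
```

View pics/w7.png

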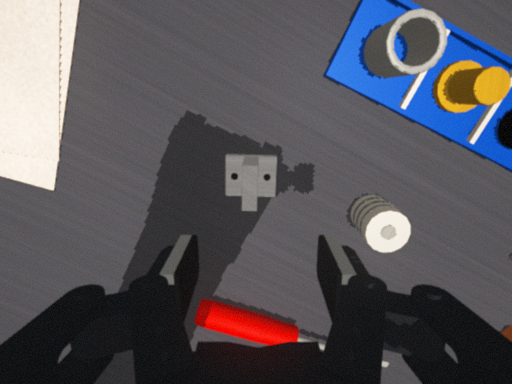

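```bash
python3 -m crank '[{"delta_rot":[0,0,0],"xyz":[0.002,-0.005,0.05],"fingers":-0.3},{"delta_rot":[0,0,0],"xyz":[0.002,-0.005,0.09],"fingers":-0.3},{"delta_rot":[0,0,0],"xyz":[0.002,-0.005,0.122],"fingers":-0.3},{"delta_rot":[0,0,0],"xyz":[0.002,-0.005,0.122],"fingers":-0.3},{"delta_rot":[0,0,0],"xyz":[0.002,-0.005,0.122],"fingers":1},{"delta_rot":[0,0,0],"xyz":[0.002,-0.005,0.122],"fingers":1},{"delta_rot":[0,0,0],"xyz":[0.002,-0.005,0.122],"fingers":1},{"delta_rot":[0,0,0],"xyz":[0.002,-0.005,0.122],"fingers":1},{"delta_rot":[0,0,0],"xyz":[0.002,-0.005,0.122],"fingers":1},{"delta_rot":[0,0,0],"xyz":[0.002,-0.005,0.122],"fingers":1}]' 40
python3 -m crank '[{"delta_rot":[0,0,0],"xyz":[0,0,0],"fingers":1},{"delta_rot":[0,0,0],"xyz":[0,0,0],"fingers":1}]'
python3 -c "
from h import *
plan([.6352,-.0967,.12],93)"
```

```text
t: 17.05
eef_pos: [0.4739, 0.2744, 0.0192]
tool_rot: [-0.001, 0.97, 0.244, 0.001]
contact_force: [-1.0, 0.4, 6.9]
gripper_width: 0.132
grasp_force: 40.1
t: 17.25
eef_pos: [0.4739, 0.2744, 0.0192]
tool_rot: [-0.001, 0.97, 0.244, 0.001]
contact_force: [-0.9, -0.7, 6.9]
gripper_width: 0.13
grasp_force: 40.1
t 17.25 tcp [0.4739 0.2744 0.0192] psi 28.2 az 30.1 -> xyz [-0.0329  0.4032 -0.1013] turn z -64.8 tilt [ 0.003 -0.001]
```

```bash
python3 -m crank '[{"delta_rot":[0,0,0],"xyz":[0,0,-0.05],"fingers":1},{"delta_rot":[0,0,-8],"xyz":[0,0.02,-0.09],"fingers":1},{"delta_rot":[0,0,-65],"xyz":[-0.033,0.403,-0.1],"fingers":1},{"delta_rot":[0,0,-65],"xyz":[-0.033,0.403,-0.1],"fingers":1},{"delta_rot":[0,0,-65],"xyz":[-0.033,0.403,-0.1],"fingers":1},{"delta_rot":[0,0,-65],"xyz":[-0.033,0.403,-0.1],"fingers":1},{"delta_rot":[0,0,-65],"xyz":[-0.033,0.403,-0.1],"fingers":1},{"delta_rot":[0,0,-65],"xyz":[-0.033,0.403,-0.1],"fingers":1},{"delta_rot":[0,0,-65],"xyz":[-0.033,0.403,-0.1],"fingers":1},{"delta_rot":[0,0,-65],"xyz":[-0.033,0.403,-0.1],"fingers":1}]'
python3 -m crank '[{"delta_rot":[0,0,0],"xyz":[0,0,0],"fingers":1}]'
python3 -c "
from h import *
plan([.635,-.097,.11],93)"
```

```text
t: 18.25
eef_pos: [0.6349, -0.102, 0.1191]
tool_rot: [0.001, 0.688, 0.726, 0.0]
contact_force: [-0.2, 0.3, -0.4]
gripper_width: 0.135
grasp_force: 39.5
t: 18.35
eef_pos: [0.6351, -0.1051, 0.1193]
tool_rot: [0.003, 0.69, 0.724, -0.0]
contact_force: [-0.1, -0.8, -1.2]
gripper_width: 0.131
grasp_force: 39.4
t 18.35 tcp [ 0.6351 -0.1051  0.1193] psi 92.7 az -9.4 -> xyz [0.0081 0.0002 0.0092] turn z -0.3 tilt [-0.005  0.003]
```

```bash
python3 -m crank '[{"delta_rot":[0,0,0],"xyz":[0,0,0.02],"fingers":1},{"delta_rot":[0,0,0],"xyz":[0,0,0.02],"fingers":1},{"delta_rot":[0,0,0],"xyz":[0,0,0.02],"fingers":1}]'
python3 -c "
from h import *
c=snap('wrist','w8.png')
plan([.635,-.097,.0235],93)
for p in (([.635,-.097,.004]),[.597,-.0647,.011],[.6696,-.0606,.011]): print(proj(c,p))"
```

```text
t: 18.65
eef_pos: [0.6336, -0.0963, 0.0976]
tool_rot: [-0.0, 0.687, 0.727, -0.0]
contact_force: [0.5, 0.4, -1.3]
gripper_width: 0.13
grasp_force: 39.5
t 18.7 tcp [ 0.6341 -0.0964  0.0981] psi 93.2 az -8.6 -> xyz [-0.0006  0.0008  0.0746] turn z 0.2 tilt [0. 0.]
[259.97858555 191.95136484]
[208.88483358 148.16051293]
[311.99193991 148.07016094]
```

View pics/w8.png

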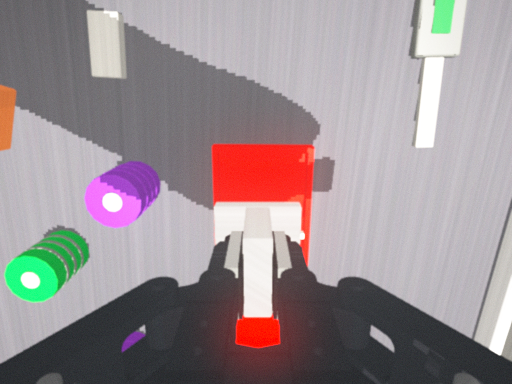

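```bash
python3 -m crank '[{"delta_rot":[0,0,0],"xyz":[0.001,0.001,0.03],"fingers":1},{"delta_rot":[0,0,0],"xyz":[0.001,0.001,0.055],"fingers":1},{"delta_rot":[0,0,0],"xyz":[0.001,0.001,0.07],"fingers":1},{"delta_rot":[0,0,0],"xyz":[0.001,0.001,0.074],"fingers":1},{"delta_rot":[0,0,0],"xyz":[0.001,0.001,0.075],"fingers":1},{"delta_rot":[0,0,0],"xyz":[0.001,0.001,0.075],"fingers":1}]'
python3 -m crank '[{"delta_rot":[0,0,0],"xyz":[0,0,0.001],"fingers":1},{"delta_rot":[0,0,0],"xyz":[0,0,0.001],"fingers":1}]'
```

```text
t: 19.3
eef_pos: [0.6357, -0.0962, 0.0234]
tool_rot: [0.001, 0.687, 0.727, 0.0]
contact_force: [0.5, -0.4, -0.9]
gripper_width: 0.134
grasp_force: 39.6
t: 19.5
eef_pos: [0.6358, -0.0963, 0.0232]
tool_rot: [0.001, 0.687, 0.726, 0.001]
contact_force: [-4.0, 0.8, 8.2]
gripper_width: 0.132
grasp_force: 40.8
```

```bash
python3 -m crank '[{"delta_rot":[0,0,0],"xyz":[0,0,-0.001],"fingers":-0.3},{"delta_rot":[0,0,0],"xyz":[0,0,-0.001],"fingers":-0.3},{"delta_rot":[0,0,0],"xyz":[0,0,-0.001],"fingers":-0.3},{"delta_rot":[0,0,0],"xyz":[0,0,-0.001],"fingers":-0.3},{"delta_rot":[0,0,0],"xyz":[0,0,-0.04],"fingers":-0.3},{"delta_rot":[0,0,0],"xyz":[0,0,-0.09],"fingers":-0.3},{"delta_rot":[0,0,0],"xyz":[0,0,-0.12],"fingers":-0.3}]'
python3 -c "
from h import *
plan([.4425,-.051,.14],76)"
```

```text
t: 20.2
eef_pos: [0.6361, -0.0968, 0.1445]
tool_rot: [0.001, 0.687, 0.726, 0.001]
contact_force: [0.2, -0.5, 0.3]
gripper_width: 0.652
grasp_force: 0.0
t 20.2 tcp [ 0.6361 -0.0968  0.1445] psi 93.2 az -8.7 -> xyz [ 0.0564 -0.1908  0.0039] turn z 17.2 tilt [-0.001  0.003]
```

```bash
python3 -m crank '[{"delta_rot":[0,0,17],"xyz":[0.056,-0.191,0],"fingers":-0.4},{"delta_rot":[0,0,17],"xyz":[0.056,-0.191,0],"fingers":-0.4},{"delta_rot":[0,0,17],"xyz":[0.056,-0.191,0],"fingers":-0.4},{"delta_rot":[0,0,17],"xyz":[0.056,-0.191,0],"fingers":-0.4},{"delta_rot":[0,0,17],"xyz":[0.056,-0.191,0],"fingers":-0.4},{"delta_rot":[0,0,17],"xyz":[0.056,-0.191,0],"fingers":-0.4},{"delta_rot":[0,0,17],"xyz":[0.056,-0.191,0],"fingers":-0.4}]'
python3 - <<'E'
from h import *
c=snap('wrist','w9.png'); plan([.4425,-.051,.016],76)
for q in cut_out('wrist','block')[:1]: print(q['score'],q['pixel'],at(c,q['pixel'],.02))
print('exp top',proj(c,[.4425,-.051,.042]),'foot',proj(c,[.4425,-.051,0]))
E
```

```text
t: 20.9
eef_pos: [0.443, -0.0509, 0.142]
tool_rot: [0.001, 0.787, 0.617, 0.001]
contact_force: [-0.1, -0.2, 0.2]
gripper_width: 0.699
grasp_force: 0.0
t 20.95 tcp [ 0.4431 -0.0511  0.1419] psi 76.2 az -6.6 -> xyz [-0.     -0.0009  0.1259] turn z 0.2 tilt [-0.     0.002]
0.69 [139.8, 172.4] [ 0.34994762 -0.02010592  0.02      ]
exp top [256.88805499 188.75528209] foot [256.88782444 175.67881351]
```

View pics/w9.png

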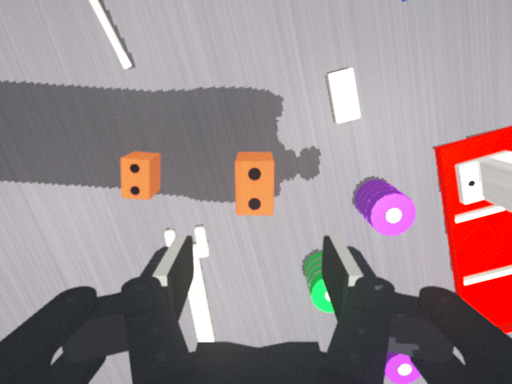

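```bash
python3 -m crank '[{"delta_rot":[0,0,0],"xyz":[0,-0.002,0.05],"fingers":-0.4},{"delta_rot":[0,0,0],"xyz":[0,-0.002,0.09],"fingers":-0.4},{"delta_rot":[0,0,0],"xyz":[0,-0.002,0.124],"fingers":-0.4},{"delta_rot":[0,0,0],"xyz":[0,-0.002,0.124],"fingers":-0.4},{"delta_rot":[0,0,0],"xyz":[0,-0.002,0.124],"fingers":1},{"delta_rot":[0,0,0],"xyz":[0,-0.002,0.124],"fingers":1},{"delta_rot":[0,0,0],"xyz":[0,-0.002,0.124],"fingers":1},{"delta_rot":[0,0,0],"xyz":[0,-0.002,0.124],"fingers":1},{"delta_rot":[0,0,0],"xyz":[0,-0.002,0.124],"fingers":1},{"delta_rot":[0,0,0],"xyz":[0,-0.002,0.124],"fingers":1}]' 80
python3 -c "
from h import *
plan([.641,-.161,.12],93)"
```

```text
t: 22.0
eef_pos: [0.4407, -0.0505, 0.0191]
tool_rot: [0.001, 0.787, 0.617, 0.002]
contact_force: [-1.3, -1.8, 9.3]
gripper_width: 0.335
grasp_force: 80.6
t 22.0 tcp [ 0.4407 -0.0505  0.0191] psi 76.2 az -6.5 -> xyz [-0.0592  0.2212 -0.1002] turn z -16.8 tilt [0.001 0.003]
```

```bash
python3 -m crank '[{"delta_rot":[0,0,0],"xyz":[0,0,-0.05],"fingers":1},{"delta_rot":[0,0,0],"xyz":[0,0.02,-0.09],"fingers":1},{"delta_rot":[0,0,-17],"xyz":[-0.059,0.221,-0.1],"fingers":1},{"delta_rot":[0,0,-17],"xyz":[-0.059,0.221,-0.1],"fingers":1},{"delta_rot":[0,0,-17],"xyz":[-0.059,0.221,-0.1],"fingers":1},{"delta_rot":[0,0,-17],"xyz":[-0.059,0.221,-0.1],"fingers":1},{"delta_rot":[0,0,-17],"xyz":[-0.059,0.221,-0.1],"fingers":1},{"delta_rot":[0,0,-17],"xyz":[-0.059,0.221,-0.1],"fingers":1},{"delta_rot":[0,0,-17],"xyz":[-0.059,0.221,-0.08],"fingers":1},{"delta_rot":[0,0,-17],"xyz":[-0.059,0.221,-0.08],"fingers":1}]'
python3 -m crank '[{"delta_rot":[0,0,0],"xyz":[0,0,0],"fingers":1},{"delta_rot":[0,0,0],"xyz":[0,0,0],"fingers":1}]'
python3 -c "
from h import *
c=snap('wrist','w10.png')
plan([.640,-.1615,.0235],93)
for p in (([.640,-.1615,.004]),[.636,-.095,.05],[.5985,-.0627,.011],[.671,-.0586,.011]): print(proj(c,p))"
```

```text
t: 23.0
eef_pos: [0.6365, -0.1583, 0.0951]
tool_rot: [-0.003, 0.687, 0.727, -0.001]
contact_force: [-2.1, 1.5, -4.6]
gripper_width: 0.331
grasp_force: 81.9
t: 23.2
eef_pos: [0.6395, -0.1599, 0.0983]
tool_rot: [0.0, 0.687, 0.727, 0.0]
contact_force: [-1.4, 0.5, -4.5]
gripper_width: 0.339
grasp_force: 81.9
t 23.25 tcp [ 0.6398 -0.1601  0.0984] psi 93.2 az -14.0 -> xyz [-0.0014  0.      0.0749] turn z 0.2 tilt [-0.     0.001]
[258.4934665  192.75222998]
[258.17555911 103.72320783]
[203.29875385  47.47989155]
[314.89932899  47.26310399]
```

View pics/w10.png

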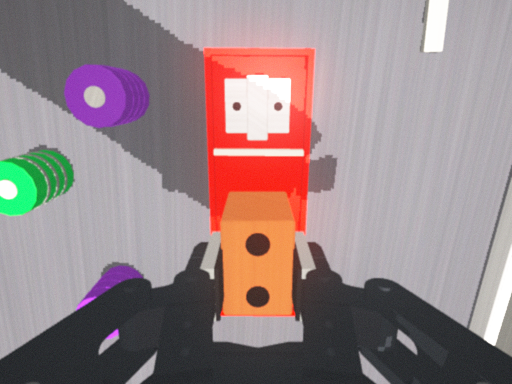

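```bash
python3 -m crank '[{"delta_rot":[0,0,0],"xyz":[-0.001,0,0.03],"fingers":1},{"delta_rot":[0,0,0],"xyz":[-0.001,0,0.055],"fingers":1},{"delta_rot":[0,0,0],"xyz":[-0.001,0,0.07],"fingers":1},{"delta_rot":[0,0,0],"xyz":[-0.001,0,0.074],"fingers":1},{"delta_rot":[0,0,0],"xyz":[-0.001,0,0.075],"fingers":1},{"delta_rot":[0,0,0],"xyz":[-0.001,0,0.075],"fingers":1}]'
python3 -m crank '[{"delta_rot":[0,0,0],"xyz":[0,0,0.001],"fingers":1},{"delta_rot":[0,0,0],"xyz":[0,0,0.001],"fingers":1}]'
```

```text
t: 23.85
eef_pos: [0.6405, -0.1617, 0.0233]
tool_rot: [0.001, 0.687, 0.726, 0.0]
contact_force: [-0.3, -0.6, -4.8]
gripper_width: 0.329
grasp_force: 82.2
t: 24.05
eef_pos: [0.6405, -0.1617, 0.0232]
tool_rot: [0.001, 0.687, 0.726, 0.001]
contact_force: [-3.4, 1.0, 6.1]
gripper_width: 0.333
grasp_force: 83.6
```

```bash
python3 -m crank '[{"delta_rot":[0,0,0],"xyz":[0,0,-0.001],"fingers":-0.3},{"delta_rot":[0,0,0],"xyz":[0,0,-0.001],"fingers":-0.3},{"delta_rot":[0,0,0],"xyz":[0,0,-0.001],"fingers":-0.3},{"delta_rot":[0,0,0],"xyz":[0,0,-0.001],"fingers":-0.3},{"delta_rot":[0,0,0],"xyz":[0,0,-0.04],"fingers":-0.3},{"delta_rot":[0,0,0],"xyz":[0,0,-0.09],"fingers":-0.3},{"delta_rot":[0,0,0],"xyz":[0,0,-0.12],"fingers":-0.3}]'
python3 -c "
from h import *
plan([.494,.1605,.14],93)"
```

```text
t: 24.75
eef_pos: [0.641, -0.1623, 0.1447]
tool_rot: [0.002, 0.687, 0.726, 0.001]
contact_force: [1.0, -0.1, -0.7]
gripper_width: 0.646
grasp_force: 0.0
t 24.75 tcp [ 0.641  -0.1623  0.1447] psi 93.2 az -14.2 -> xyz [ 0.3304 -0.129   0.0039] turn z 0.2 tilt [-0.001  0.003]
```

```bash
python3 -m crank '[{"delta_rot":[0,0,0],"xyz":[0.33,-0.129,0.02],"fingers":-0.5},{"delta_rot":[0,0,0],"xyz":[0.33,-0.129,0.02],"fingers":-0.5},{"delta_rot":[0,0,0],"xyz":[0.33,-0.129,0.02],"fingers":-0.5},{"delta_rot":[0,0,0],"xyz":[0.33,-0.129,0.02],"fingers":-0.5},{"delta_rot":[0,0,0],"xyz":[0.33,-0.129,0.02],"fingers":-0.5},{"delta_rot":[0,0,0],"xyz":[0.33,-0.129,0.02],"fingers":-0.5},{"delta_rot":[0,0,0],"xyz":[0.33,-0.129,0.02],"fingers":-0.5},{"delta_rot":[0,0,0],"xyz":[0.33,-0.129,0.02],"fingers":-0.5},{"delta_rot":[0,0,0],"xyz":[0.33,-0.129,0.02],"fingers":-0.5},{"delta_rot":[0,0,0],"xyz":[0.33,-0.129,0.02],"fingers":-0.5}]'
python3 -m crank '[{"delta_rot":[0,0,0],"xyz":[0,0,0],"fingers":-0.5},{"delta_rot":[0,0,0],"xyz":[0,0,0],"fingers":-0.5}]'
python3 - <<'E'
from h import *
c=snap('wrist','w11.png'); plan([.494,.1605,.016],93)
print('exp top',proj(c,[.494,.1605,.044]))
E
```

```text
t: 25.75
eef_pos: [0.4933, 0.1597, 0.1216]
tool_rot: [0.0, 0.688, 0.726, 0.0]
contact_force: [0.1, -0.7, 0.4]
gripper_width: 0.749
grasp_force: 0.0
t: 25.95
eef_pos: [0.4934, 0.1593, 0.1215]
tool_rot: [0.0, 0.688, 0.725, 0.0]
contact_force: [-0.1, 0.3, -0.6]
gripper_width: 0.748
grasp_force: 0.0
t 26.0 tcp [0.4932 0.1595 0.1215] psi 93.0 az 17.9 -> xyz [0.001  0.0008 0.1055] turn z 0.0 tilt [-0.  0.]
exp top [259.03171136 195.73911469]
```

View pics/w11.png

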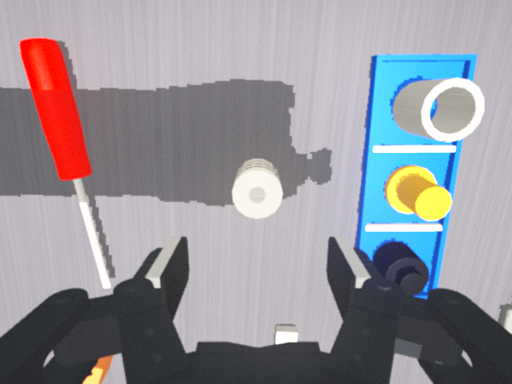

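```bash
python3 -m crank '[{"delta_rot":[0,0,0],"xyz":[0.002,-0.001,0.05],"fingers":-0.4},{"delta_rot":[0,0,0],"xyz":[0.002,-0.001,0.09],"fingers":-0.4},{"delta_rot":[0,0,0],"xyz":[0.002,-0.001,0.104],"fingers":-0.4},{"delta_rot":[0,0,0],"xyz":[0.002,-0.001,0.104],"fingers":-0.4},{"delta_rot":[0,0,0],"xyz":[0.002,-0.001,0.104],"fingers":1},{"delta_rot":[0,0,0],"xyz":[0.002,-0.001,0.104],"fingers":1},{"delta_rot":[0,0,0],"xyz":[0.002,-0.001,0.104],"fingers":1},{"delta_rot":[0,0,0],"xyz":[0.002,-0.001,0.104],"fingers":1},{"delta_rot":[0,0,0],"xyz":[0.002,-0.001,0.104],"fingers":1},{"delta_rot":[0,0,0],"xyz":[0.002,-0.001,0.104],"fingers":1}]' 40
python3 -c "
from h import *
plan([.6435,-.228,.12],93)"
```

```text
t: 27.0
eef_pos: [0.493, 0.1631, 0.0192]
tool_rot: [0.001, 0.687, 0.726, 0.002]
contact_force: [-0.7, -1.1, 7.9]
gripper_width: 0.409
grasp_force: 40.3
t 27.0 tcp [0.493  0.1631 0.0192] psi 93.2 az 18.3 -> xyz [-0.3987  0.129  -0.1009] turn z 0.2 tilt [0.001 0.003]
```

```bash
python3 -m crank '[{"delta_rot":[0,0,0],"xyz":[0,0,-0.05],"fingers":1},{"delta_rot":[0,0,0],"xyz":[-0.02,0.01,-0.09],"fingers":1},{"delta_rot":[0,0,0],"xyz":[-0.399,0.129,-0.1],"fingers":1},{"delta_rot":[0,0,0],"xyz":[-0.399,0.129,-0.1],"fingers":1},{"delta_rot":[0,0,0],"xyz":[-0.399,0.129,-0.1],"fingers":1},{"delta_rot":[0,0,0],"xyz":[-0.399,0.129,-0.1],"fingers":1},{"delta_rot":[0,0,0],"xyz":[-0.399,0.129,-0.1],"fingers":1},{"delta_rot":[0,0,0],"xyz":[-0.399,0.129,-0.1],"fingers":1},{"delta_rot":[0,0,0],"xyz":[-0.399,0.129,-0.1],"fingers":1},{"delta_rot":[0,0,0],"xyz":[-0.399,0.129,-0.1],"fingers":1}]'
python3 -m crank '[{"delta_rot":[0,0,0],"xyz":[0,0,0],"fingers":1},{"delta_rot":[0,0,0],"xyz":[0,0,0],"fingers":1},{"delta_rot":[0,0,0],"xyz":[0,0,0],"fingers":1}]'
python3 -c "
from h import *
plan([.6435,-.228,.10],93)"
```

```text
t: 28.0
eef_pos: [0.6433, -0.2305, 0.1187]
tool_rot: [0.001, 0.687, 0.726, 0.0]
contact_force: [0.6, -0.1, -0.1]
gripper_width: 0.404
grasp_force: 40.3
t: 28.3
eef_pos: [0.6426, -0.2266, 0.1176]
tool_rot: [-0.0, 0.687, 0.727, 0.001]
contact_force: [0.6, 0.2, -0.8]
gripper_width: 0.409
grasp_force: 40.4
t 28.3 tcp [ 0.6426 -0.2266  0.1176] psi 93.3 az -19.4 -> xyz [-0.0015  0.0008  0.0176] turn z 0.3 tilt [0.001 0.   ]
```

```bash
python3 -m crank '[{"delta_rot":[0,0,0],"xyz":[-0.001,0,0.04],"fingers":1},{"delta_rot":[0,0,0],"xyz":[-0.001,0,0.075],"fingers":1},{"delta_rot":[0,0,0],"xyz":[-0.001,0,0.089],"fingers":1},{"delta_rot":[0,0,0],"xyz":[-0.001,0,0.093],"fingers":1},{"delta_rot":[0,0,0],"xyz":[-0.001,0,0.094],"fingers":1},{"delta_rot":[0,0,0],"xyz":[-0.001,0,0.094],"fingers":1}]'
python3 -m crank '[{"delta_rot":[0,0,0],"xyz":[0,0,0.001],"fingers":1},{"delta_rot":[0,0,0],"xyz":[0,0,0.001],"fingers":1}]'
```

```text
t: 28.9
eef_pos: [0.6436, -0.2292, 0.0247]
tool_rot: [0.001, 0.687, 0.727, 0.0]
contact_force: [-0.3, 1.1, -0.5]
gripper_width: 0.409
grasp_force: 40.5
t: 29.1
eef_pos: [0.6433, -0.2296, 0.0234]
tool_rot: [0.001, 0.687, 0.726, 0.0]
contact_force: [-0.6, -0.2, 1.4]
gripper_width: 0.411
grasp_force: 40.6
```

```bash
python3 -m crank '[{"delta_rot":[0,0,0],"xyz":[0,0,0.001],"fingers":1},{"delta_rot":[0,0,0],"xyz":[0,0,0.001],"fingers":1}]'
python3 -m crank '[{"delta_rot":[0,0,0],"xyz":[0,0,0],"fingers":-0.4},{"delta_rot":[0,0,0],"xyz":[0,0,0],"fingers":-0.4},{"delta_rot":[0,0,0],"xyz":[0,0,0],"fingers":-0.4},{"delta_rot":[0,0,0],"xyz":[0,0,0],"fingers":-0.4},{"delta_rot":[0,0,0],"xyz":[0,0,-0.04],"fingers":-0.4},{"delta_rot":[0,0,0],"xyz":[0,0,-0.09],"fingers":-0.4},{"delta_rot":[0,0,0],"xyz":[0.05,0,-0.13],"fingers":-0.4},{"delta_rot":[0,0,0],"xyz":[0.05,0,-0.17],"fingers":-0.4},{"delta_rot":[0,0,0],"xyz":[0.05,0,-0.17],"fingers":-0.4}]'
python3 -c "
from h import *
c=snap('wrist'); s=snap('scene'); cv2.imwrite('pics/end.png',cv2.cvtColor(np.hstack([cv2.resize(c['img'],(400,300)),cv2.resize(s['img'][120:360,80:400],(400,300))]),cv2.COLOR_RGB2BGR))"
```

```text
t: 29.3
eef_pos: [0.6433, -0.2296, 0.0233]
tool_rot: [0.001, 0.687, 0.726, 0.001]
contact_force: [-2.6, 1.7, 10.3]
gripper_width: 0.409
grasp_force: 41.6
t: 30.2
eef_pos: [0.6438, -0.178, 0.1981]
tool_rot: [0.004, 0.686, 0.728, 0.004]
contact_force: [0.8, -0.6, -0.4]
gripper_width: 0.702
grasp_force: 0.0
```

View pics/end.png

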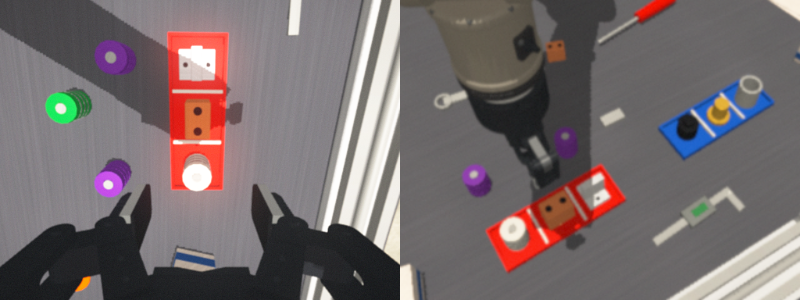

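The last picture shows all five parts upright, each in its own pocket: bracket (197,62), block (197,120) and white insulator (197,172) in the red tray, cap (719,108) and sleeve (750,92) in the blue one. The plug (687,127) and the green insulator (68,107) have not moved.

```bash
python3 -m crank '[{"delta_rot":[0,0,0],"xyz":[0,0,0],"fingers":-0.4},{"delta_rot":[0,0,0],"xyz":[0,0,0],"fingers":-0.4},{"delta_rot":[0,0,0],"xyz":[0,0,0],"fingers":-0.4}]'; python3 -c "
from h import *
print(job.hand_in())"
```

```text
t: 30.6
eef_pos: [0.639, -0.1798, 0.19]
tool_rot: [-0.001, 0.688, 0.726, -0.001]
contact_force: [-0.3, -0.6, 0.7]
gripper_width: 0.702
grasp_force: 0.0
the job is handed in; nothing more can be done
None
```

Both kits are made up and the job was handed in at about 31 s: the sleeve and cap are in the blue tray, the bracket, block and white insulator are in the red tray, and the black plug and green insulator were left where they stood; hand-in returned no verdict.

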